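# Set the tray clamp's thumbscrew

### The job

Two tray clamps stand on the rail; one holds the baking tray loaded with pastries, the other a bare tray. On the clamp of the loaded tray, turn the yellow thumbscrew clockwise until it seats, then back it off a quarter turn so the tray is not pinched, and finish while still gripping the screw's wing at that setting, so that it cannot creep while the lock nut is done up. Leave the other clamp's screw, both trays and the things lying around as they are.

Things in the scene. Friction and masses are not known exactly. Their poses are not given: they have to be found in the camera images.
- rail: Aluminium rail 50 x 560 x 12 mm fixed flat on the bench, its long side along its own y; origin at the centre of its underside. +x of the rail points away from the robot, to the side where the trays lie. It carries both clamps.
- tray_full: Dark steel baking tray, 234 x 204 mm, rim 22 mm high, loaded with two egg toasts and two croissants (up to 46 mm above the bench). Its near rim lies under the foot of one clamp: the clamp at the same end of the rail (same sign of y in the rail's frame) is the one to set. Which end differs from start to start. Origin: centre of its underside.
- tray_bare: The same dark tray with nothing on it, under the other clamp. Origin: centre of its underside.
- bowl_mid (a point): Loose empty steel bowl, 120 mm across, 55 mm high; the point is half-way up on its axis. A bystander.
- jar_mid (a point): Loose amber glass jar with a white cap, 60 mm across, 90 mm high; the point is half-way up on its axis. A bystander.
- cutter_mid (a point): Loose copper-coloured ring cutter for pastry, 60 mm across, 40 mm high, standing between the two trays; the point is half-way up on its axis. A bystander.
- clamp_a: The right-hand (-y end of the rail) clamp: fixed grey post 40 x 46 mm on the rail with an arm to its own +x, arm top 72 mm above the body's origin (84 mm above the bench), arm 34 mm wide, ending 64 mm out. The upright thumbscrew passes through the arm 45 mm along its +x. Nothing of it stands higher than the arm but the screw. Origin: centre of the post's underside, on top of the rail.
- wing_a: The yellow wing head of the right-hand (-y end of the rail) thumbscrew: a flat upright bar 56 mm long (its own x), 12 mm thick (its own y, the way to pinch it from above), 34 mm high; its origin is on the screw axis at the bar's underside, 21 mm above the arm when seated. It turns with the screw.
- grip_a (a point): Point to pinch on the right-hand (-y end of the rail) wing: on the screw axis, 18 mm above the bar's underside (16 mm below its top, 39 mm above the arm's top when seated); axes as the wing's: x along the bar, y through its thickness, z up.
- mark_a (a point): Top of the right-hand (-y end of the rail) wing near one end, 25 mm from the axis along the wing's +x, by the black stripe: shows which way the wing points.
- screw_a (a joint): Turn of the right-hand (-y end of the rail) thumbscrew in rad: 0 = seated (hard stop, wing along the clamp's x with the black stripe to its +x, away from the robot), growing as it is unscrewed, anticlockwise from above, to at most 3.6. It starts between 1.9 and 3.0. Tighten clockwise from above. It rises 1.2 mm per rad, turns stiffly (0.05 N m) and stays where it is left.
- clamp_b: The left-hand (+y end of the rail) clamp: fixed grey post 40 x 46 mm on the rail with an arm to its own +x, arm top 72 mm above the body's origin (84 mm above the bench), arm 34 mm wide, ending 64 mm out. The upright thumbscrew passes through the arm 45 mm along its +x. Nothing of it stands higher than the arm but the screw. Origin: centre of the post's underside, on top of the rail.
- wing_b: The yellow wing head of the left-hand (+y end of the rail) thumbscrew: a flat upright bar 56 mm long (its own x), 12 mm thick (its own y, the way to pinch it from above), 34 mm high; its origin is on the screw axis at the bar's underside, 21 mm above the arm when seated. It turns with the screw.
- grip_b (a point): Point to pinch on the left-hand (+y end of the rail) wing: on the screw axis, 18 mm above the bar's underside (16 mm below its top, 39 mm above the arm's top when seated); axes as the wing's: x along the bar, y through its thickness, z up.
- mark_b (a point): Top of the left-hand (+y end of the rail) wing near one end, 25 mm from the axis along the wing's +x, by the black stripe: shows which way the wing points.
- screw_b (a joint): Turn of the left-hand (+y end of the rail) thumbscrew in rad: 0 = seated (hard stop, wing along the clamp's x with the black stripe to its +x, away from the robot), growing as it is unscrewed, anticlockwise from above, to at most 3.6. It starts between 1.9 and 3.0. Tighten clockwise from above. It rises 1.2 mm per rad, turns stiffly (0.05 N m) and stays where it is left.

How it is judged:
On the way:
1. the thumbscrew of the loaded tray's clamp is turned down until it seats (within 0.07 rad of its stop) (((y of tray_full in the frame of rail below 0 m and value of joint screw_a below 0.07 rad) or (y of tray_full in the frame of rail above 0 m and value of joint screw_b below 0.07 rad))), for 0.1 s.
At the end, for the whole second after the job is handed in: Loaded tray's screw seated first, now 1.57 rad (give or take 0.25) off its seat, still, wing gripped with over 3 N, grasp point within 30 mm of the pinch point; other wing's tip within 10 mm, trays, bowl, jar and cutter within 20 mm of their starts (((y of tray_full in the frame of rail below 0 m and value of joint screw_a between 1.32 and 1.82 rad and velocity of joint screw_a between -0.05 and 0.05 rad/s and contact force between the fingers and wing_a above 3 N and distance between the grasp point and grip_a below 0.03 m and distance of mark_b from where it was at the start of the episode below 0.01 m and distance of each of tray_full, tray_bare, bowl_mid, jar_mid, cutter_mid from where it was at the start of the episode below 0.02 m) or (y of tray_full in the frame of rail above 0 m and value of joint screw_b between 1.32 and 1.82 rad and velocity of joint screw_b between -0.05 and 0.05 rad/s and contact force between the fingers and wing_b above 3 N and distance between the grasp point and grip_b below 0.03 m and distance of mark_a from where it was at the start of the episode below 0.01 m and distance of each of tray_full, tray_bare, bowl_mid, jar_mid, cutter_mid from where it was at the start of the episode below 0.02 m))); the arm keeps its last pose, push and grip.
It fails at once if the screw of the bare tray's clamp is turned ((y of tray_full in the frame of rail below 0 m and distance of mark_b from where it was at the start of the episode above 0.01 m) or (y of tray_full in the frame of rail above 0 m and distance of mark_a from where it was at the start of the episode above 0.01 m)).
It fails at once if a tray, the bowl, the jar or the cutter is moved by more than 20 mm (distance of any of tray_full, tray_bare, bowl_mid, jar_mid, cutter_mid from where it was at the start of the episode above 0.02 m).
It also fails if it takes over 48 s, if anything falls off the work surface, if the arm or the gripper's body presses on something with over 40 N, if the wrist force passes 120 N, or if a joint passes its speed limit or range.

### The arm

A 6-joint arm with a two-finger parallel gripper is mounted at the origin on the work surface. World frame = base frame: x ahead of the robot, y to its left, z up, the work surface at z = 0. Lengths are in m, angles in rad, forces in N, time in s.
With the tool pointing down it reaches from about 0.3 to 0.875 m from the base axis. Payload 6.4 kg.
Tool frame: the origin (TCP) lies at the very end of the fingers, on their centre line; the grasp point (between the pads) lies grip_point_offset behind it (grip_point_offset is the distance from the TCP to the grasp point, in m); y points along the fingers, x is the direction in which the jaws open and shut, and the axes are right-handed (so a half turn about y gives the same grasp; the last joint's range is limited). The gripper opens to 85 mm and grips with 20 to 120 N. Pads are 22 mm wide; open, the fingers measure 114 mm over their backs; the gripper's body (76 mm by 85 mm) begins 54 mm behind the grasp point. The pads swing forward as they close: fully open they stand 13 mm farther back than shut.
Start: joints at [0.942, 0.181, 1.607, -0, 1.354, -0.206], TCP at [0.236, 0.524, 0.231] pointing down, gripper open.
Joint ranges: [-2.99, 2.99], [-0.89, 2.07], [0.3, 2.58], [-1.14, 4.28], [0, 2.63], [-3.12, 3.12]. Speed limits (rad/s): [2.57, 2.57, 3.01, 3.14, 3.14, 3.14].

### API

Orientations are given as a unit quaternion [w, x, y, z].
In Python, from bench import get_obs, camera, camera_model, hand_in, grip_point_offset gives the robot as it stands.
- The arm moves only by the shell command python3 -m jog 'ROWS'. ROWS is JSON, a list of rows, each a list of 7 numbers: the shift along the tool's x, y, z in mm, then the turn, a rotation vector about the tool's x, y, z in degrees, then the gripper's target within -1 to 1 (shut at 1, half-way at 0, fully open at -1). In form: [[x, y, z, ax, ay, az, grip], ...]. A call has 1 to 8 rows; each row shifts and turns the commanded pose from where the row before left it, along the tool's axes as they then stand; what a row does not reach is not made up. A row lasts 1/12 s, in which the tool goes at most 41.7 mm and 7.16 degrees, less where a joint would pass 70% of its speed; a pose out of reach is approached as far as the arm can. A call is refused whole if a number of a shift passes 41.7 or a number of a turn 7.16, either way. A call with a gripper value outside its range is refused whole. The fingers move at their own pace and stop on an object; the grip force is fixed at half the most. Time passes only in rows, so rows that do not move let the fingers close. It gives the time, the measured TCP pose, the force and the opening at its end, in the units of the state.
- get_obs(): the state, without advancing time (a new reading comes with each control period).
- camera(name): name is "scene" or "top" or "wrist"; returns the picture (384x512x3 uint8, blue, green, red); there is no depth.
- camera_model(name): a dict with "K" (3x3 intrinsics, pixels), "distortion" ([k1, k2, p1, p2, k3] as OpenCV has them; the pictures are not rectified), "pose" (4x4, takes a point from camera to world coordinates). Camera axes: x right, y down, z forward; pixel columns grow to the right and rows downward; lengths in m; the calibration is good to about 2 mm. A picture is of the moment at which its call begins: read the wrist's pose just before it. camera_model takes no time and is no camera call; for the wrist camera it gives the pose at the moment of the call.
- hand_in(): hands the job in, once; it reports no verdict.
The state is a dict: "time_s": time; "q": joint angles; "dq": joint speeds; "joint_efforts": joint torques, N m; "eef_pos": TCP position; "eef_rot": TCP orientation; "wrist_force": force on the tool from outside, world axes, zero at the start; "torque": the same for the moment, N m; "opening": opening from 0.0 (shut) to 1.0 (fully open).
Only numpy, scipy, OpenCV 4.12 (cv2) and the standard library are available. Lean on these libraries where they do the work, as an engineer would, in place of code of your own. Each camera call takes 0.05 s, during which the arm holds its last target.

## Working session

There is one attempt and no reset: what is moved stays moved. The work goes in short steps, Python scripts to look and compute and a shell command to move; the robot and the scene stay as the last step left them, time stands still between calls to the robot, and variables do not carry over. Pictures are saved under pics/ and viewed, and the job is handed in when it is done.

```bash
ls; mkdir -p pics; python3 - <<'E'
from bench import *
import cv2
o=get_obs();print(o['time_s'],o['eef_pos'],o['eef_rot'],o['opening'],grip_point_offset if not callable(grip_point_offset) else grip_point_offset())
for n in ['top','scene']:
    m=camera_model(n);print(n,m)
    cv2.imwrite(f'pics/{n}0.png',camera(n))
E
```

```text
pics
0.0 [0.23556817 0.52391988 0.23037534] [-0.59355495  0.59400178  0.38337422 -0.38454988] 0.9989606384303376 0.0187
top {'K': array([[364.5089913 ,   0.        , 252.79893554],
       [  0.        , 364.5089913 , 195.55357131],
       [  0.        ,   0.        ,   1.        ]]), 'distortion': array([-0.01705977,  0.        ,  0.        ,  0.        ,  0.        ]), 'pose': array([[-0.00222461, -0.99010605,  0.14030346,  0.35985137],
       [-0.99979718,  0.00501051,  0.01950614, -0.01757191],
       [-0.02001614, -0.14023161, -0.98991638,  1.34788342],
       [ 0.        ,  0.        ,  0.        ,  1.        ]])}
scene {'K': array([[364.71740166,   0.        , 254.51414545],
       [  0.        , 364.71740166, 189.98155153],
       [  0.        ,   0.        ,   1.        ]]), 'distortion': array([-0.11498159,  0.        ,  0.        ,  0.        ,  0.        ]), 'pose': array([[-0.36358341,  0.69332206, -0.62218295,  1.21261138],
       [ 0.93141097,  0.25854374, -0.25618108,  0.25286065],
       [-0.01675449, -0.67265121, -0.73976999,  0.90596121],
       [ 0.        ,  0.        ,  0.        ,  1.        ]])}
```

View pics/top0.png

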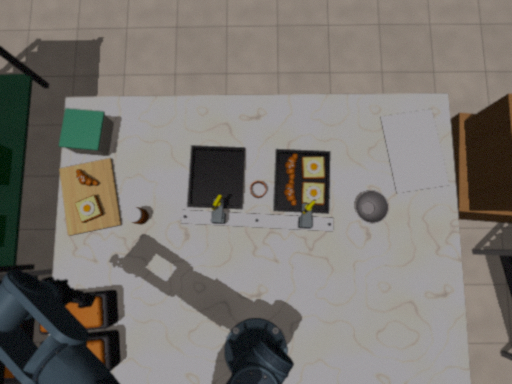

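View pics/scene0.png

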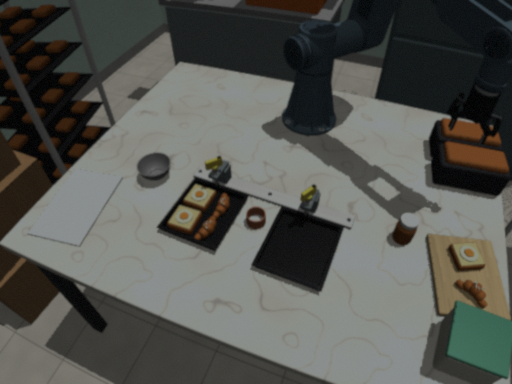

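The loaded tray is on the right in the top view (pixel ~303,181), the -y end, so clamp_a is the one to set. Its wing is at about (310,206). Next I'll zoom in and measure it.

```bash
cat > h.py <<'E'
from bench import *
import cv2,numpy as np
from scipy.spatial.transform import Rotation as R
def ray(n,uv,m=None):
    m=m or camera_model(n)
    p=cv2.undistortPoints(np.array([[uv]],float),m['K'],m['distortion'])[0,0]
    T=m['pose'];return T[:3,3],T[:3,:3]@np.array([p[0],p[1],1])
def onz(n,uv,z,m=None):
    c,d=ray(n,uv,m);return c+d*(z-c[2])/d[2]
def proj(m,P):
    T=np.linalg.inv(m['pose']);P=np.atleast_2d(P)
    return cv2.projectPoints(P.astype(float),cv2.Rodrigues(T[:3,:3])[0],T[:3,3],m['K'],m['distortion'])[0][:,0]
def tool():
    o=get_obs();q=o['eef_rot'];return np.array(o['eef_pos']),R.from_quat([q[1],q[2],q[3],q[0]]).as_matrix(),o
E
python3 - <<'E'
from h import *
for n,(x,y) in {'top':(300,205),'scene':(215,165)}.items():
    im=cv2.imread(f'pics/{n}0.png')
    c=im[y-25:y+25,x-30:x+30];cv2.imwrite(f'pics/{n}z.png',cv2.resize(c,None,fx=12,fy=12,interpolation=cv2.INTER_CUBIC))
    hsv=cv2.cvtColor(im,cv2.COLOR_BGR2HSV)
    m=cv2.inRange(hsv,(22,150,90),(35,255,255))
    k,l,s,ce=cv2.connectedComponentsWithStats(m)
    for i in range(1,k):
        if s[i,4]>8: print(n,s[i],ce[i],onz(n,ce[i],.132))
top=camera_model('top')
# rail ends, screws holes
for uv in [(183,216),(332,223.5)]: print(onz('top',uv,.012))
p,M,o=tool();print(M)
E
```

```text
top [213 195   9  11  59] [217.13559322 200.42372881] [0.51621143 0.12665017 0.132     ]
top [305 201  10  10  54] [309.42592593 205.64814815] [ 0.49709413 -0.18312834  0.132     ]
scene [207 159  10   5  14] [211.5 161. ] [ 0.4949696  -0.18476633  0.132     ]
scene [303 188  10   7  23] [307.86956522 191.        ] [0.51202684 0.1292314  0.132     ]
[0.47429913 0.26650698 0.012     ]
[ 0.44470806 -0.28014688  0.012     ]
[[ 4.10339049e-01 -9.35642288e-04 -9.11932557e-01]
 [ 9.11931771e-01 -1.24577067e-03  4.10339974e-01]
 [-1.51999026e-03 -9.99998786e-01  3.42053577e-04]]
```

```bash
python3 - <<'E'
import cv2,numpy as np
a=cv2.imread('pics/topz.png');cv2.imwrite('pics/z.png',a[:, :]) 
E
```

```text
(no output)
```

View pics/topz.png

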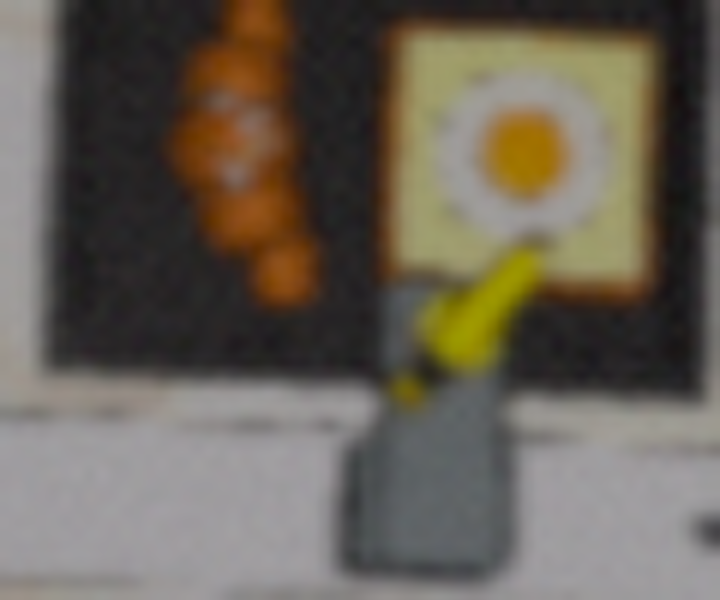

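View pics/scenez.png

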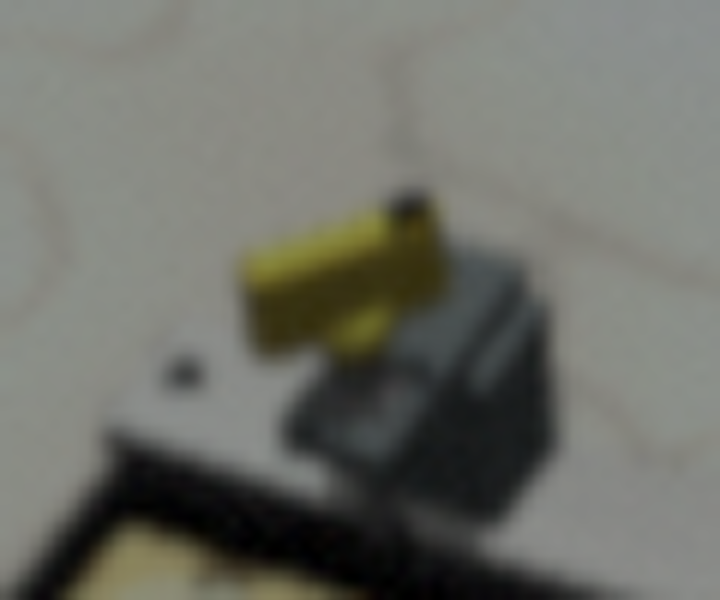

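```bash
python3 - <<'E'
from h import *
a=onz('top',(270+400/12-.5,180+392/12-.5),.142);b=onz('top',(270+540/12-.5,180+250/12-.5),.142)
d=a-b;h=np.degrees(np.arctan2(d[1],d[0]))
print(a,b,(a+b)/2,np.linalg.norm(d),h)
# scene: ends of top edge (stripe end 425,200), (245,275)
s1=onz('scene',(185+425/12-.5,140+205/12-.5),.142);s2=onz('scene',(185+245/12-.5,140+265/12-.5),.142)
d=s1-s2;print(s1,s2,(s1+s2)/2,np.linalg.norm(d),np.degrees(np.arctan2(d[1],d[0])))
E
```

```text
[ 0.47434464 -0.15945927  0.142     ] [ 0.51366945 -0.1990324   0.142     ] [ 0.49400705 -0.17924583  0.142     ] 0.055789535833067075 134.8196706756966
[ 0.47712818 -0.16323567  0.142     ] [ 0.51358913 -0.19705645  0.142     ] [ 0.49535865 -0.18014606  0.142     ] 0.04973173697760359 137.15133954893122
```

```bash
python3 -m jog '[[-22.3,0,-21.9,0,0,0,-1],[-22.3,0,-21.9,0,0,0,-1],[-22.3,0,-21.9,0,0,0,-1],[-22.3,0,-21.9,0,0,0,-1],[-22.3,0,-21.9,0,0,0,-1],[-22.3,0,-21.9,0,0,0,-1],[-22.3,0,-21.9,0,0,0,-1],[-22.3,0,-21.9,0,0,0,-1]]'
python3 -m jog '[[-22.3,0,-21.9,0,0,0,-1],[-22.3,0,-21.9,0,0,0,-1],[-22.3,0,-21.9,0,0,0,-1],[-22.3,0,-21.9,0,0,0,-1],[-22.3,0,-21.9,0,0,0,-1],[-22.3,0,-21.9,0,0,0,-1],[-22.3,0,-21.9,0,0,0,-1],[-22.3,0,-21.9,0,0,0,-1]]'
python3 -m jog '[[-22.3,0,-21.9,0,0,0,-1],[-22.3,0,-21.9,0,0,0,-1],[-22.3,0,-21.9,0,0,0,-1],[-22.3,0,-21.9,0,0,0,-1],[-22.3,0,-21.9,0,0,0,-1],[-22.3,0,-21.9,0,0,0,-1],[-22.3,0,-21.9,0,0,0,-1],[-22.3,0,-21.9,0,0,0,-1]]'
python3 -m jog '[[0,0,0,0,7,0,-1],[0,0,0,0,7,0,-1],[0,0,0,0,6.8,0,-1],[0,0,0,0,0,0,-1],[0,0,0,0,0,0,-1]]'
python3 - <<'E'
from h import *
p,M,o=tool();m=camera_model('wrist');im=camera('wrist');cv2.imwrite('pics/w1.png',im)
print(p,M.round(3),o['q'],o['wrist_force'],o['time_s'])
print(proj(m,[[.494,-.18,.142],[.4743,-.1594,.142],[.5137,-.199,.142]]))
E
```

```text
time_s: 0.77
eef_pos: [0.3224, 0.2883, 0.231]
eef_rot: [0.594, -0.594, -0.384, 0.384]
wrist_force: [0.3, 0.7, 0.3]
opening: 1.001
time_s: 1.43
eef_pos: [0.4091, 0.0537, 0.2311]
eef_rot: [0.594, -0.594, -0.384, 0.384]
wrist_force: [0.2, 0.9, 0.1]
opening: 0.998
time_s: 2.1
eef_pos: [0.4957, -0.1808, 0.2308]
eef_rot: [0.594, -0.594, -0.384, 0.384]
wrist_force: [1.2, -0.0, 0.2]
opening: 0.996
time_s: 2.52
eef_pos: [0.4954, -0.1792, 0.2309]
eef_rot: [0.653, -0.653, -0.271, 0.272]
wrist_force: [0.5, 0.2, -0.7]
opening: 1.003
[ 0.49540862 -0.17923518  0.23090509] [[ 0.705 -0.001 -0.709]
 [ 0.709  0.     0.705]
 [-0.    -1.     0.001]] [-5.72628236e-01  7.38017821e-02  1.72711763e+00 -3.18932160e-05
  1.34144762e+00 -1.36108939e+00] [ 0.47848356  0.19136551 -0.7001168 ] 2.5167
[[260.19844764 195.46570695]
 [261.1172115  157.85268052]
 [260.79766931 229.45220126]]
```

View pics/w1.png

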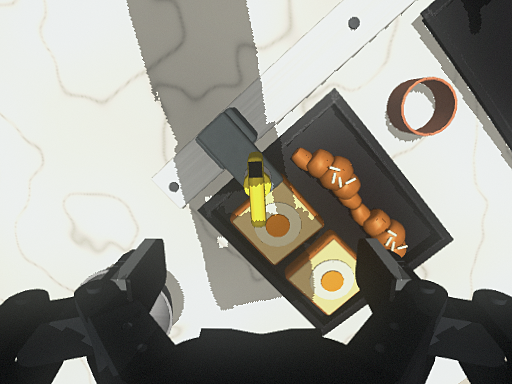

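The wrist view shows the wing's top running from its striped end (255,152) to (259,225), close to the predicted position. I'll refine from the pixels.

```bash
python3 - <<'E'
from h import *
m=camera_model('wrist');im=cv2.imread('pics/w1.png')
c=im[135:245,205:305];cv2.imwrite('pics/w1z.png',cv2.resize(c,None,fx=5,fy=5,interpolation=cv2.INTER_CUBIC))
# rail screws
a=onz('wrist',(354,23),.012,m);b=onz('wrist',(174,187),.012,m);d=a-b
print(a,b,'rail yaw',np.degrees(np.arctan2(d[1],d[0]))-90)
a=onz('wrist',(255,152),.142,m);b=onz('wrist',(259,225),.142,m);d=a-b
print((a+b)/2,np.linalg.norm(d),np.degrees(np.arctan2(d[1],d[0])))
E
```

```text
[ 0.45704165 -0.0053132   0.012     ] [ 0.44194258 -0.27072965  0.012     ] rail yaw -3.255944351863107
[ 0.48923439 -0.17842661  0.142     ] 0.05657054387719168 137.97232593851786
```

View pics/w1z.png

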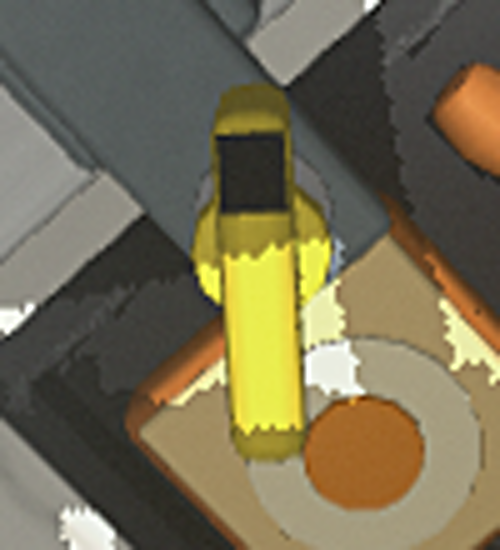

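```bash
python3 - <<'E'
from h import *
# the pose now equals the pose then (no moves)
m=camera_model('wrist');print(m['pose'].round(3))
for z in (.09,.1,.108): print(onz('wrist',(205+262/5,135+243/5),z,m))
for z in (.138,.142): print([onz('wrist',(205+x/5-.4,135+y/5-.4),z,m).round(4) for x,y in [(252,87),(252,132),(268,432),(268,460)]])
# arm edges heading
p=[onz('wrist',(205+x/5,135+y/5),.084,m) for x,y in [(260,85),(383,228)]]
d=p[1]-p[0];print(p,np.degrees(np.arctan2(d[1],d[0])))
p=[onz('wrist',(205+x/5,135+y/5),.084,m) for x,y in [(0,50),(180,255)]]
d=p[1]-p[0];print(p,np.degrees(np.arctan2(d[1],d[0])))
E
```

```text
[[ 0.706  0.684  0.184  0.447]
 [ 0.708 -0.681 -0.185 -0.133]
 [-0.001  0.261 -0.965  0.373]
 [ 0.     0.     0.     1.   ]]
[ 0.49486463 -0.18445651  0.09      ]
[ 0.49318661 -0.18263133  0.1       ]
[ 0.49184419 -0.1811712   0.108     ]
[array([ 0.4686, -0.16  ,  0.138 ]), array([ 0.4733, -0.1647,  0.138 ]), array([ 0.5085, -0.1966,  0.138 ]), array([ 0.5118, -0.1999,  0.138 ])]
[array([ 0.4682, -0.1595,  0.142 ]), array([ 0.4729, -0.1642,  0.142 ]), array([ 0.5075, -0.1955,  0.142 ]), array([ 0.5107, -0.1987,  0.142 ])]
[array([ 0.47474729, -0.16491257,  0.084     ]), array([ 0.50969739, -0.16760315,  0.084     ])] -4.4021420744389985
[array([ 0.43703958, -0.19367311,  0.084     ]), array([ 0.48670552, -0.19801943,  0.084     ])] -5.001271011093634
```

```bash
python3 -m jog '[[-2.1,15,0.6,0,-1.7,0,-1],[0,15,0,0,0,0,-1],[0,15,0,0,0,0,-1],[0,15,0,0,0,0,-1],[0,15,0,0,0,0,-1],[0,15,0,0,0,0,-1],[0,15,0,0,0,0,-1],[0,15,0,0,0,0,-1]]'
python3 -m jog '[[0,1,0,0,0,0,-1],[0,0,0,0,0,0,-1],[0,0,0,0,0,0,-1]]'
python3 - <<'E'
from h import *
p,M,o=tool();m=camera_model('wrist');im=camera('wrist');cv2.imwrite('pics/w2.png',im)
print(p,np.degrees(np.arctan2(M[1,0],M[0,0])),o['wrist_force'])
E
```

```text
time_s: 3.23
eef_pos: [0.4937, -0.1802, 0.1107]
eef_rot: [-0.649, 0.649, 0.281, -0.281]
wrist_force: [0.4, 0.0, -0.3]
opening: 1.003
time_s: 3.48
eef_pos: [0.4942, -0.1805, 0.111]
eef_rot: [-0.649, 0.649, 0.281, -0.28]
wrist_force: [0.5, 0.5, -0.2]
opening: 1.004
[ 0.49416119 -0.18054109  0.11104336] 46.75812589471335 [ 0.48266096  0.51656376 -0.17042397]
```

View pics/w2.png

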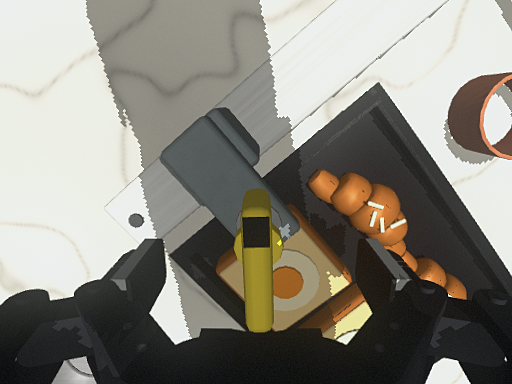

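The wing (column 258) is centred between the fingers (163 and 358), so I'll close.

```bash
python3 -m jog '[[0,0,0,0,0,0,1],[0,0,0,0,0,0,1],[0,0,0,0,0,0,1],[0,0,0,0,0,0,1],[0,0,0,0,0,0,1],[0,0,0,0,0,0,1],[0,0,0,0,0,0,1],[0,0,0,0,0,0,1]]'
python3 - <<'E'
from h import *
p,M,o=tool();m=camera_model('wrist');im=camera('wrist');cv2.imwrite('pics/w3.png',im)
print(p,np.degrees(np.arctan2(M[1,0],M[0,0])),o['wrist_force'],o['torque'],o['opening'])
E
```

```text
time_s: 4.2
eef_pos: [0.4937, -0.181, 0.1109]
eef_rot: [-0.649, 0.65, 0.28, -0.28]
wrist_force: [-3.6, -1.3, 5.7]
opening: 0.229
[ 0.4936606  -0.18096787  0.11089815] 46.68220958467521 [-3.63705068 -1.30895387  5.68258312] [-0.20327712  0.57290563 -0.02705321] 0.22906122666862194
```

View pics/w3.png

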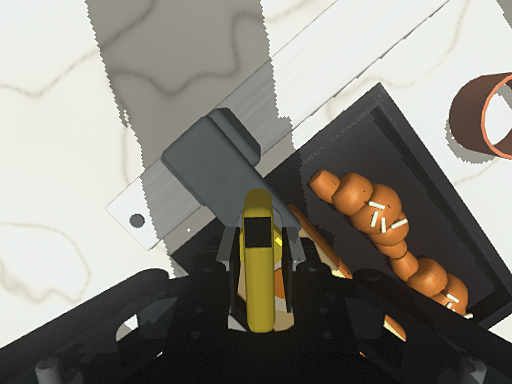

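```bash
python3 -m jog '[[0,0,0,0,0,0,1],[0,0,0,0,0,0,1],[0,0,0,0,0,0,1],[0,0,0,0,0,0,1]]'
python3 - <<'E'
from h import *
im=cv2.imread('pics/w3.png');cv2.imwrite('pics/w3z.png',cv2.resize(im[180:345,200:320],None,fx=4.5,fy=3.6,interpolation=cv2.INTER_CUBIC))
im=camera('wrist');cv2.imwrite('pics/w3b.png',im)
E
```

```text
time_s: 4.58
eef_pos: [0.4937, -0.181, 0.1109]
eef_rot: [-0.649, 0.65, 0.28, -0.28]
wrist_force: [-2.8, -1.2, 5.2]
opening: 0.233
```

View pics/w3z.png

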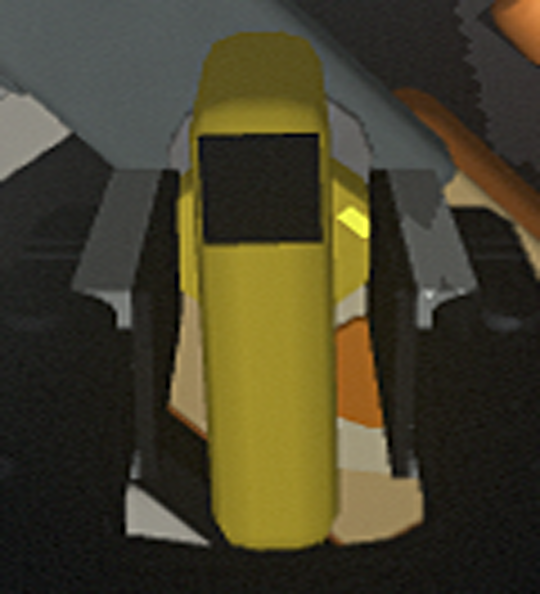

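The opening of 0.23 (~19 mm) shows the tips have stopped on the round hub under the bar, not on the 12 mm bar. In the zoom there are gaps between the pads and the bar. I'll open slightly, rise about 9 mm and grip again.

```bash
python3 -m jog '[[0,0,0,0,0,0,0.2],[0,0,0,0,0,0,0.2],[0,0,0,0,0,0,0.2],[0,-4.5,0,0,0,0,0.2],[0,-4.5,0,0,0,0,0.2],[0,0,0,0,0,0,0.2]]'
python3 -m jog '[[0,0,0,0,0,0,1],[0,0,0,0,0,0,1],[0,0,0,0,0,0,1],[0,0,0,0,0,0,1],[0,0,0,0,0,0,1],[0,0,0,0,0,0,1],[0,0,0,0,0,0,1],[0,0,0,0,0,0,1]]'
python3 - <<'E'
from h import *
p,M,o=tool();print(p,np.degrees(np.arctan2(M[1,0],M[0,0])),o['wrist_force'],o['torque'],o['opening'])
im=camera('wrist');cv2.imwrite('pics/w4z.png',cv2.resize(im[180:345,180:340],None,fx=4.5,fy=3.6,interpolation=cv2.INTER_CUBIC))
E
```

```text
time_s: 5.13
eef_pos: [0.4944, -0.1807, 0.1204]
eef_rot: [-0.649, 0.65, 0.281, -0.28]
wrist_force: [1.1, -0.3, 0.7]
opening: 0.396
time_s: 5.8
eef_pos: [0.4936, -0.1809, 0.1196]
eef_rot: [-0.649, 0.649, 0.28, -0.28]
wrist_force: [-3.8, -1.1, 5.4]
opening: 0.126
[ 0.4936085  -0.18085517  0.11961512] 46.67690000983317 [-3.83368231 -1.05937124  5.38350902] [-0.35809133  0.67507142 -0.00492294] 0.12589585739090384
```

View pics/w4z.png

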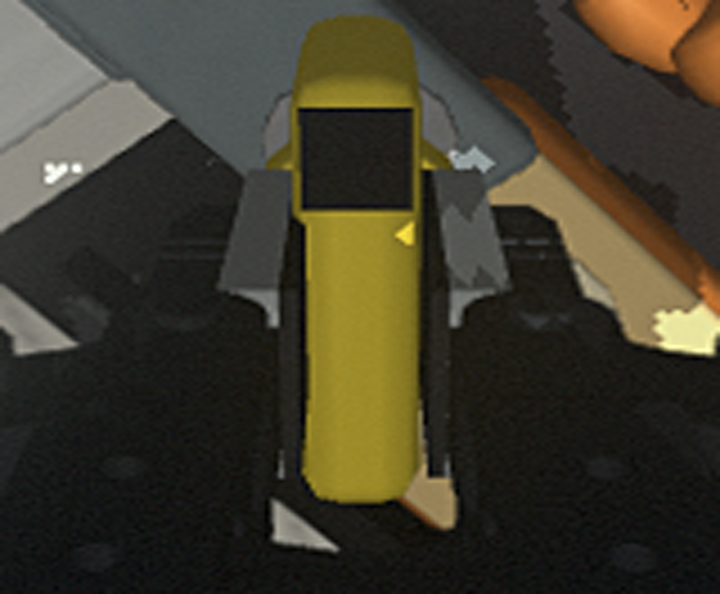

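Now it is on the bar (opening 0.126, about 11 mm). Turning clockwise (+y), sinking with the thread.

```bash
python3 -m jog '[[0,0.1,0,0,5,0,1],[0,0.1,0,0,5,0,1],[0,0.1,0,0,5,0,1],[0,0.1,0,0,5,0,1],[0,0.1,0,0,5,0,1],[0,0.1,0,0,5,0,1],[0,0.1,0,0,5,0,1],[0,0.1,0,0,5,0,1]]'
python3 - <<'E'
from h import *
p,M,o=tool();print(p,np.degrees(np.arctan2(M[1,0],M[0,0])),o['wrist_force'],o['torque'],o['opening'])
im=camera('wrist');cv2.imwrite('pics/w5.png',im)
E
```

```text
time_s: 6.52
eef_pos: [0.4935, -0.181, 0.1188]
eef_rot: [-0.706, 0.706, 0.039, -0.04]
wrist_force: [-3.8, -2.4, 5.6]
opening: 0.128
[ 0.49350185 -0.18095181  0.1187642 ] 6.433485847633898 [-3.83321476 -2.44009722  5.6043088 ] [-0.45704732  0.74087055  0.04024268] 0.12771761692690248
```

View pics/w5.png

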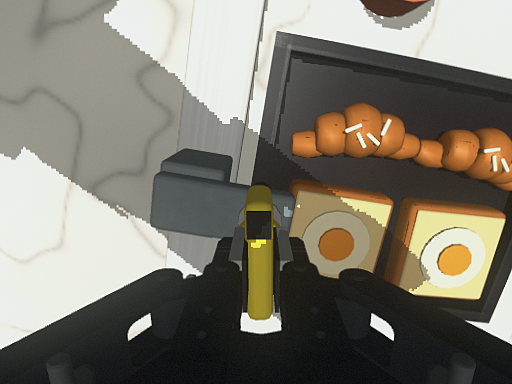

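The wing turned with the gripper (stripe still at 259,225 between the pads), forces are low and the yaw moment of 0.04 N m matches the thread friction. Continuing.

```bash
python3 -m jog '[[0,0.1,0,0,5,0,1],[0,0.1,0,0,5,0,1],[0,0.1,0,0,5,0,1],[0,0.1,0,0,5,0,1],[0,0.1,0,0,5,0,1],[0,0.1,0,0,5,0,1],[0,0.1,0,0,5,0,1],[0,0.1,0,0,5,0,1]]'
python3 -m jog '[[0,0.1,0,0,5,0,1],[0,0.1,0,0,5,0,1],[0,0.1,0,0,5,0,1],[0,0.1,0,0,5,0,1],[0,0.1,0,0,5,0,1],[0,0.1,0,0,5,0,1],[0,0.1,0,0,5,0,1],[0,0.1,0,0,5,0,1]]'
python3 -m jog '[[0,0.1,0,0,4,0,1],[0,0.1,0,0,4,0,1],[0,0,0,0,0,0,1]]'
python3 - <<'E'
from h import *
p,M,o=tool();print(p,np.degrees(np.arctan2(M[1,0],M[0,0])),o['wrist_force'],o['torque'],o['opening'],o['q'][5])
im=camera('wrist');cv2.imwrite('pics/w6.png',im)
E
```

```text
time_s: 7.23
eef_pos: [0.4934, -0.181, 0.1179]
eef_rot: [-0.677, 0.677, -0.204, 0.204]
wrist_force: [-4.6, -1.8, 5.7]
opening: 0.124
time_s: 7.9
eef_pos: [0.4932, -0.1809, 0.1171]
eef_rot: [-0.566, 0.567, -0.424, 0.423]
wrist_force: [-4.8, -1.6, 5.9]
opening: 0.127
time_s: 8.15
eef_pos: [0.4932, -0.1809, 0.1169]
eef_rot: [-0.535, 0.536, -0.462, 0.462]
wrist_force: [-4.8, -1.4, 6.2]
opening: 0.129
[ 0.49320125 -0.18087166  0.11691122] -81.5344790135769 [-4.8412933  -1.38088947  6.2276414 ] [-0.50765216  0.98570433 -0.07478024] 0.1287335743101478 0.8468047366985455
```

View pics/w6.png

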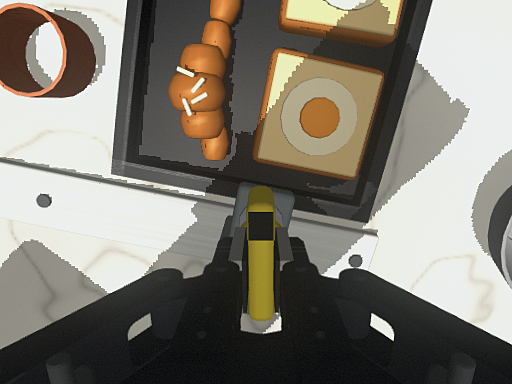

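About 12° remain. From here I go in small turns, watching for the stop in the yaw moment and in the lag between commanded and measured angle.

```bash
cat > s.py <<'E'
from h import *
p,M,o=tool();print('head',np.degrees(np.arctan2(M[1,0],M[0,0])).round(2),'F',np.round(o['wrist_force'],1),'T',np.round(o['torque'],3),'e5',np.round(o['joint_efforts'][5],3))
E
python3 s.py
python3 -m jog '[[0,0.1,0,0,3,0,1],[0,0.1,0,0,3,0,1],[0,0,0,0,0,0,1]]' >/dev/null; python3 s.py
python3 -m jog '[[0,0.1,0,0,3,0,1],[0,0,0,0,0,0,1]]' >/dev/null; python3 s.py
python3 -m jog '[[0,0.1,0,0,2,0,1],[0,0,0,0,0,0,1]]' >/dev/null; python3 s.py
python3 -m jog '[[0,0,0,0,2,0,1],[0,0,0,0,0,0,1]]' >/dev/null; python3 s.py
```

```text
head -81.38 F [-4.9 -2.   6.3] T [-0.539  0.972 -0.039] e5 0.3
head -87.48 F [-5.1 -1.8  7. ] T [-0.49   1.017 -0.07 ] e5 0.61
head -90.47 F [-5.9 -1.1  6.8] T [-0.444  1.074 -0.079] e5 0.52
head -92.41 F [-5.5 -0.7  7.3] T [-0.405  1.092 -0.051] e5 0.34
head -94.38 F [-5.7 -1.   7.3] T [-0.417  1.023  0.244] e5 0.672
```

```bash

python3 -m jog '[[0,0,0,0,1.5,0,1],[0,0,0,0,0,0,1]]' >/dev/null; python3 s.py
python3 -m jog '[[0,0,0,0,1.5,0,1],[0,0,0,0,0,0,1],[0,0,0,0,0,0,1]]' >/dev/null; python3 s.py
python3 - <<'E'
from h import *
m=camera_model('wrist');im=camera('wrist');cv2.imwrite('pics/w7.png',im);print(get_obs()['time_s'])
E
```

```text
head -95.81 F [-5.2 -1.5  7.5] T [-0.406  1.007  0.727] e5 1.011
head -97.19 F [-5.  -2.1  7. ] T [-0.425  0.986  1.   ] e5 1.08
9.4167
```

View pics/w7.png

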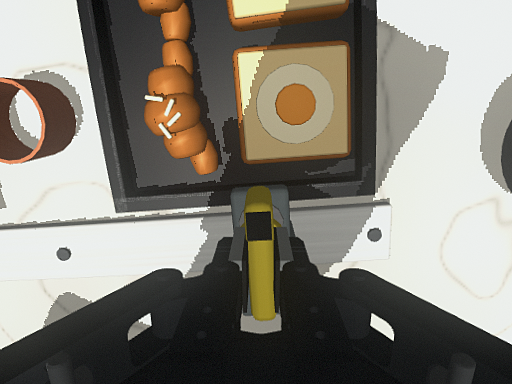

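Seated: the yaw moment rose from 0.05 to 1.0 N m from heading about −94° on, and the wing lines up with the clamp arm. Now I back off 90° measured from the stop heading, i.e. to about −4°.

```bash

python3 -m jog '[[0,-0.1,0,0,-5,0,1],[0,-0.1,0,0,-5,0,1],[0,-0.1,0,0,-5,0,1],[0,-0.1,0,0,-5,0,1],[0,-0.1,0,0,-5,0,1],[0,-0.1,0,0,-5,0,1],[0,-0.1,0,0,-5,0,1],[0,-0.1,0,0,-5,0,1]]'>/dev/null; python3 s.py
python3 -m jog '[[0,-0.1,0,0,-5,0,1],[0,-0.1,0,0,-5,0,1],[0,-0.1,0,0,-5,0,1],[0,-0.1,0,0,-5,0,1],[0,-0.1,0,0,-5,0,1],[0,-0.1,0,0,-5,0,1],[0,-0.1,0,0,-5,0,1],[0,-0.1,0,0,-5,0,1]]'>/dev/null; python3 s.py
python3 -m jog '[[0,-0.1,0,0,-5,0,1],[0,-0.1,0,0,-5,0,1],[0,-0.1,0,0,-3,0,1],[0,0,0,0,0,0,1],[0,0,0,0,0,0,1],[0,0,0,0,0,0,1]]';python3 s.py
python3 - <<'E'
from h import *
for n in ['wrist','top','scene']:
    im=camera(n);cv2.imwrite(f'pics/{n}8.png',im)
p,M,o=tool();m=camera_model('wrist');print(p,o['opening'])
E
```

```text
head -57.08 F [-5.2 -2.8  5.7] T [-0.502  0.985 -0.087] e5 1.321
head -17.09 F [-4.7 -2.8  6.6] T [-0.423  0.819 -0.03 ] e5 1.322
time_s: 11.25
eef_pos: [0.4935, -0.181, 0.1185]
eef_rot: [-0.706, 0.707, -0.027, 0.026]
wrist_force: [-3.9, -1.9, 6.0]
opening: 0.126
head -4.32 F [-3.9 -1.9  6. ] T [-0.512  0.796  0.015] e5 0.034
[ 0.49348445 -0.18096491  0.11854884] 0.12632426823660853
```

View pics/wrist8.png

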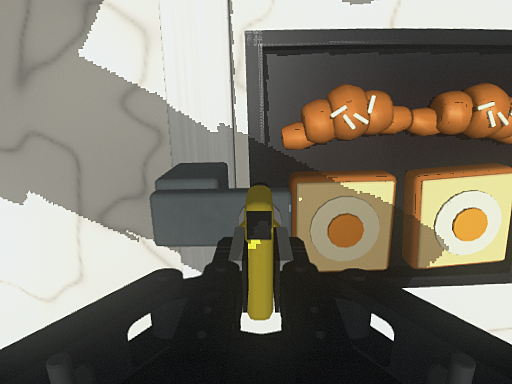

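View pics/scene8.png

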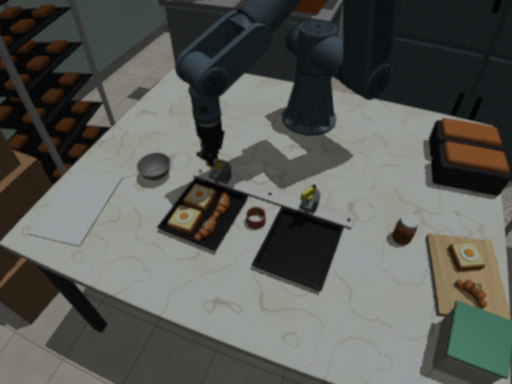

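The wing is gripped and square to the clamp arm. In the scene view both trays, bowl (153,166), cutter (256,217), jar (404,229) and the other wing (309,192) are where they were.

```bash
python3 -c "
from bench import *
print(hand_in())"
```

```text
the job is handed in; nothing more can be done
None
```

The loaded tray was at the −y end of the rail, so I worked on clamp_a. I seated its screw, backed it off a quarter turn, and handed in at about 11.4 s with the wing still gripped. No verdict was reported.

- **First grip:** it missed. The fingers stopped on the round hub under the bar (opening 0.23), so I opened slightly, rose 9 mm and gripped the bar itself (opening 0.126).
- **Seating:** I turned the wing about 140° clockwise. At heading about −94° the yaw moment jumped from about 0.05 to 1.0 N m, and the wing lined up with the clamp arm.
- **Backing off:** I turned back to heading −4.3°, which puts the screw about 1.56 rad off its seat. I estimate that is good to 2–3°. In the last wrist picture the wing stands square to the clamp arm.
- **Last checks:** the opening was 0.126, the wrist force about 7 N and the yaw moment near zero. By eye in the last scene picture, the trays, bowl, jar, cutter and the other wing had not moved.
- **Grip height:** the grasp point sits about 12 mm above the nominal pinch point, within the 30 mm allowed.
- **Not measured:** I could not read the finger force directly, so I inferred the grip from the opening and from the wing turning with the gripper.

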